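# Bring the hanging press beam to rest over the press bed

## Task

Take the trolley by its wooden handle, run the hanging beam along the overhead rail off its roller stand, and stop it with its die centred over the bed block, the beam level and no longer swinging. Keep it there, hanging still, for at least four seconds, then let go of the handle without setting it swinging again. The beam is hot: never touch it, never let it swing wildly, and leave the stand and everything else on the bench as it is.

Things in the scene. Friction and masses are not known exactly. Their poses are not given: they have to be found in the camera images.
- rail: Fixed overhead rail, a level steel bar 620 mm long (30 wide, 24 high, underside 235 mm and top 259 mm above the bench) carried from behind (its +x side, 100 mm off) by two green posts 36 mm square. Origin on the bench straight below the rail's line; its y axis is the direction in which the trolley runs from the stand towards the bed.
- trolley (a joint): Position of the trolley along the rail in m: 0 at the start, growing along the rail's +y; the stops are at -0.02 and 0.46. Trolley about 0.6 kg, with rolling friction of about 3 N plus 2 N per m/s, so it stays where it is left.
- trolley_grip (a point): Grip point on the axis of the trolley's handle, an upright wooden post 26 mm in diameter and 58 mm tall on the trolley's top plate (plate 52 x 90 mm, upper face 275 mm above the bench; post top at 333 mm). The point is 310 mm above the bench, 35 mm above the plate. Its y axis is along the rail.
- beam (a joint): Tilt of the hanging beam in rad about its level pivot pin across the rail: 0 when it hangs level, positive when its +y end is up (its bottom is then swung to +y). About -0.28 at the start: the -y end lies on the stand's roller. It swings freely, almost without damping (the swing takes over a minute to fade): waiting does not stop it, moving the trolley after the swing does.
- beam_die (a point): Middle of the lower face of the die (30 x 24 mm face) under the middle of the beam, 75 mm below the pivot; 95 mm above the bench when level, so 45 mm above the bed. It must come to rest over bed_mark. Its axes are the beam's; y along the bar.
- beam_end (a point): Middle of the outer face of the beam's +y end. The beam is a 30 mm square steel bar along the rail, 380 mm long over the square heads (46 x 46 x 30 mm) at its ends; its centreline is 32 mm below the pivot. This point is 190 mm from the beam's middle on the centreline, 138 mm above the bench when level.
- bed_mark (a point): Centre of the upper face of the fixed bed block, 50 mm above the bench and exactly under the rail's line: a green base plate 120 x 110 mm, on it a steel block 80 x 70 mm with a groove across the rail's direction. 200 to 360 mm along the rail from the pivot's starting place.
- stand: Loose heavy roller stand, 2.5 kg, base 150 x 110 mm, two uprights and a level steel roller 24 mm in diameter, axis 155 mm above the bench; origin under its base. The beam's -y end lies on it at the start, about 10 mm in from the tip, and drops off to swing freely once the trolley has gone 10 to 40 mm.
- hammer: Bystander: hammer lying on the bench in front of the rail.
- spanner: Bystander: spanner lying behind the rail.
- blank: Bystander: flat steel knife blank, 190 x 32 x 6 mm, lying in front of the rail.
- vblock: Bystander: steel V-block, 60 x 50 x 46 mm, in front of the rail.
- beam_pivot (a point): Pivot pin of the beam, in the trolley's fork, 170 mm above the bench, 140 mm below trolley_grip. Beam and die: 0.85 kg, centre of mass about 37 mm below the pin. Hanging free it swings like a simple pendulum 0.5 m long, period about 1.45 s (6 percent more or less): trolley acceleration a to +y adds -a/0.5 m to its angular acceleration.
Mind the look-alikes: they are no part of the job. There is more than one size of the part that bears bed_mark; the job needs the largest. What is meant by the stand is not purple, and is the larger of those in its own colour.

How it is judged:
By the outcome, as a careful person would: the job done as asked, in the order asked, and still so for the second after the job is handed in, with the robot touching nothing.
It also fails if it takes over 51 s, if anything falls off the work surface, if the arm or the gripper's body presses on something with over 40 N, if the wrist force passes 120 N, or if a joint passes its speed limit or range.

## Robot

A 7-joint arm with a two-finger parallel gripper is mounted at the origin on the work surface. World frame = base frame: x ahead of the robot, y to its left, z up, the work surface at z = 0. Lengths are in m, angles in degrees, forces in N, time in s.
With the tool pointing down it reaches from about 0.4 to 0.875 m from the base axis. Payload 4.4 kg.
Tool frame: the origin (TCP) lies on the centre line of the jaws, within the pads' length; the fingertips stand 8 mm ahead of it and the grasp point (between the pads) lies 11 mm behind it; z points along the fingers, y is the line along which they close (so a half turn about z gives the same grasp; the last joint's range is limited). The gripper opens to 85 mm and grips with 20 to 120 N. Pads are 22 mm wide; open, the fingers measure 114 mm over their backs; the gripper's body (76 mm by 85 mm) begins 54 mm behind the grasp point. The pads swing forward as they close: fully open they stand 13 mm farther back than shut.
Start: joints at [67.792, 36.005, 2.206, 86.941, -1.547, 57.084, -1.146], TCP at [0.206, -0.617, 0.239] pointing down, gripper open.
Joint ranges: [-175.42, 175.42], [-21.48, 121.26], [-71.46, 75.88], [10.55, 141.38], [-63.04, 243.04], [13.31, 113.54], [-168.57, 168.57]. Speed limits (degrees/s): [147.25, 147.25, 180, 180, 180, 180, 180].

## Interface

Orientations are given as [roll, pitch, yaw] about the fixed x, y, z axes, in that order (R = Rz(yaw) Ry(pitch) Rx(roll)).
In Python, from station import * gives the robot as it stands. Calls block until the motion is done:
- move_ptp(position, orientation): joint-space move of the TCP to a pose.
- servo_line(position, ori=None, v=0.15, f_stop=None): straight line of the TCP; ori=None keeps the orientation; v is the mean speed in m/s. With f_stop (N) it stops when the force on the tool has changed by that much, and returns True; else False.
- move_j(angles): joint-space move.
- set_gripper(opening, force=None): finger opening in m; force is the grip in N (None keeps the last); returns when the fingers have stopped.
- pause(seconds).
- ik(position, orientation): joint angles nearest the present ones, or None.
- get_state(): the state.
- snapshot(name): name is "scene" or "top"; returns a dict with "color" (384x512x3 uint8, blue, green, red), "z_map" (384x512 float32, m along the optical axis (not along the pixel's ray), 0 where there is no reading), "mtx" (3x3 intrinsics, pixels), "T" (4x4, takes a point from camera to world coordinates). Camera axes: x right, y down, z forward; pixel columns grow to the right and rows downward; lengths in m; the calibration is good to about 2 mm. A picture is of the moment at which its call begins.
A pose or a line that the arm cannot do raises IKError and nothing moves.
- hand_in(): hands the job in; it is judged then, once.
The state is a dict: "clock": time; "qpos": joint angles; "qvel": joint speeds; "joint_efforts": joint torques, N m; "position": TCP position; "ee_rot": TCP orientation; "contact_force": force on the tool from outside, world axes, zero at the start; "wrist_torque": the same for the moment, N m; "gripper_width": finger opening in m; "finger_force": force on a finger pad.
Only numpy, scipy, OpenCV 4.12 (cv2) and the standard library are available. Lean on these libraries where they do the work, as an engineer would, in place of code of your own. Each camera call takes 0.05 s, during which the arm holds its last target. There are 200 camera calls.

## Working session

There is one attempt and no reset: what is moved stays moved. The work goes in short steps, each a Python script; the robot and the scene stay as the last script left them, time stands still between calls to the robot, and variables do not carry over. Pictures are saved under pics/ and viewed, at most 10 in all, crops included, and the job is handed in when it is done.

```bash
ls; mkdir -p pics
python3 - <<'E'
from station import *
import cv2,numpy as np
for n in("scene","top"):
    s=snapshot(n); cv2.imwrite(f"pics/{n}0.png",cv2.resize(s["color"],(800,600)) if 0 else s["color"]); np.savez(f"{n}0.npz",**s)
    print(n,s["mtx"].round(1).tolist(),s["T"].round(3).tolist())
print(get_state())
E
```

```text
pics
scene [[381.0, 0.0, 250.2], [0.0, 381.0, 193.2], [0.0, 0.0, 1.0]] [[0.948, 0.276, -0.158, 0.737], [0.318, -0.829, 0.46, -0.507], [-0.005, -0.486, -0.874, 1.194], [0.0, 0.0, 0.0, 1.0]]
top [[347.1, 0.0, 256.7], [0.0, 347.1, 196.6], [0.0, 0.0, 1.0]] [[0.094, -0.974, 0.205, 0.352], [-0.996, -0.093, 0.014, 0.009], [0.005, -0.206, -0.979, 1.195], [0.0, 0.0, 0.0, 1.0]]
{'clock': 0.1, 'qpos': array([67.79309467, 36.0547331 ,  2.20228202, 86.99007273, -1.54660095,
       57.08389273, -1.14554769]), 'qvel': array([ 0.028552  , -0.09848167, -0.02189409,  0.06039783, -0.0211357 ,
        0.16251933, -0.10316859]), 'joint_efforts': array([ 2.77262530e-03, -5.64538407e+01,  1.23061717e+00, -1.93974119e+01,
        1.13212253e-02,  5.48226977e-03, -1.55745880e-05]), 'position': array([ 0.20542704, -0.61610816,  0.23846936]), 'ee_rot': array([-1.79900972e+02,  1.12224648e-03,  1.84377839e+01]), 'contact_force': array([-0.74163699,  0.53702933, -0.20532838]), 'wrist_torque': array([-0.04989727,  0.01353796, -0.04941155]), 'finger_force': 0.0, 'gripper_width': 0.0855942037763129}
```

View pics/scene0.png

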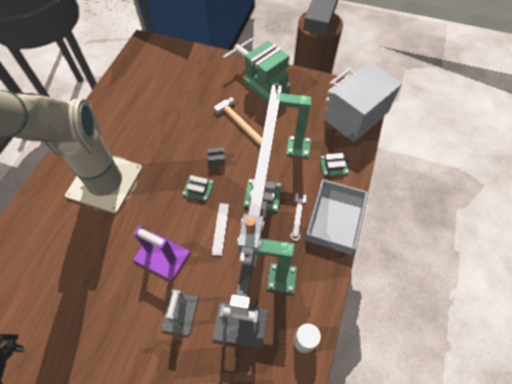

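View pics/top0.png

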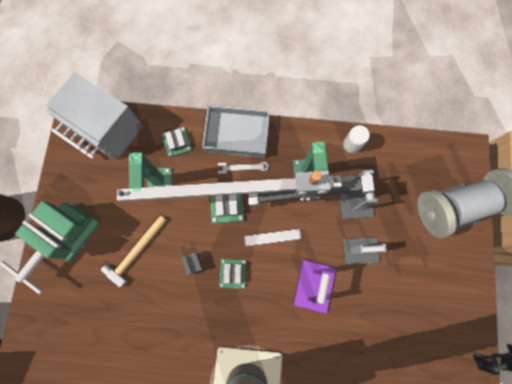

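Scene (512x384): orange handle at (250,222). Rail from (275,90) to (250,240). Grey stand under the beam at (240,320). Smaller grey stand at (180,312), purple stand at (162,252).
Bed blocks: under the rail at (263,195), and two smaller ones at (198,187) and (334,163). In the top view these are at (227,207), (233,273) and (177,140).
My choices are the orange handle, the bed under the rail and the stand under the beam. I'll measure these now.

```bash
cat > vis.py <<'E'
import numpy as np,cv2
def load(n): return dict(np.load(n))
def cloud(s):
    z=s["z_map"];v,u=np.indices(z.shape);K=s["mtx"]
    P=np.stack([(u-K[0,2])*z/K[0,0],(v-K[1,2])*z/K[1,1],z],-1)
    W=P@s["T"][:3,:3].T+s["T"][:3,3]; W[z==0]=np.nan
    return W
def ray(s,uv,h):
    d=s["T"][:3,:3]@np.linalg.solve(s["mtx"],[uv[0],uv[1],1.]);o=s["T"][:3,3]
    return o+d*(h-o[2])/d[2]
def proj(s,p):
    q=s["T"][:3,:3].T@(np.asarray(p)-s["T"][:3,3]);q=s["mtx"]@q;return q[:2]/q[2]
def orange(s):
    h=cv2.cvtColor(s["color"],cv2.COLOR_BGR2HSV)
    return (h[...,0]>5)&(h[...,0]<22)&(h[...,1]>120)&(h[...,2]>150)
E
python3 - <<'E'
from vis import *
for n in("scene","top"):
    s=load(n+"0.npz");W=cloud(s);z=W[...,2]
    c=(316,177) if n=="top" else (250,222)
    m=orange(s);v,u=np.nonzero(m);k=(abs(u-c[0])<25)&(abs(v-c[1])<25);v,u=v[k],u[k]
    print(n,"handle px",len(u),u.mean(),v.mean(),"cloud",np.nanmedian(W[v,u],0).round(3),"z range",np.nanpercentile(z[v,u],[5,95]).round(3))
    t=W[v,u];t=t[t[:,2]>.328];print(" top pts",len(t),t.mean(0).round(4))
    print(" ray .333",ray(s,(u.mean(),v.mean()),.32).round(4))
    R=W[(z>.25)&(z<.268)&(abs(W[...,0]-.6)<.25)&(abs(W[...,1])<.6)]
    # keep bright rail
    col=s["color"][(z>.25)&(z<.268)&(abs(W[...,0]-.6)<.25)&(abs(W[...,1])<.6)].astype(int)
    R=R[(col.max(1)-col.min(1)<25)]
    (vx,vy,x0,y0)=cv2.fitLine(R[:,:2].astype(np.float32),cv2.DIST_HUBER,0,.01,.01).ravel()
    print(" rail",len(R),vx,vy,x0,y0,"yaw",np.degrees(np.arctan2(vy,vx)),"x range",np.percentile(R[:,0],[1,99]),np.percentile(R[:,1],[0.5,99.5]))
    for name,(cu,cv_) in (("bed",(227,207) if n=="top" else (263,195)),("A",(233,273) if n=="top" else (198,187)),("B",(177,140) if n=="top" else (334,163))):
        w=W[cv_-25:cv_+25,cu-30:cu+30];zz=w[...,2]
        b=s["color"][cv_-25:cv_+25,cu-30:cu+30].astype(int)
        for lab,k in (("top",(zz>.03)&(zz<.06)&(abs(b[...,1]-b[...,2])<40)),("green",(b[...,1]-b[...,2]>15)&(zz<.06))):
            p=w[k]
            if len(p)>8: print(" ",name,lab,len(p),np.median(p,0).round(3),[ [round(float(q),3) for q in a] if not np.isscalar(a) else round(a,1) for a in cv2.minAreaRect(p[:,:2].astype(np.float32))])
    for nm,x,y,h,w_ in (("rail",250,190,110,140),) if n=="scene" else (("rail",190,150,80,120),):
        pass
s=load("scene0.npz")["color"][150:300,190:330];t=load("top0.npz")["color"][160:240,180:400]
s=cv2.resize(s,None,fx=4,fy=4,interpolation=2);cv2.imwrite("pics/crop1.png",s)
t=cv2.resize(t,None,fx=3.6,fy=3.6,interpolation=2);cv2.imwrite("pics/crop2.png",t)
E
```

```text
scene handle px 43 249.93023255813952 222.32558139534885 cloud [ 0.606 -0.132  0.332] z range [0.329 0.334]
 top pts 42 [ 0.6057 -0.1322  0.3318]
 ray .333 [ 0.6041 -0.1272  0.32  ]
 rail 1559 0.16375788 -0.98650056 0.5726468 0.088656634 yaw -80.57491 x range [0.5140092  0.64049779] [-0.20702492  0.39708487]
  bed top 241 [0.585 0.127 0.047] [[0.565, 0.124], [0.08, 0.072], 9.0]
  bed green 254 [0.602 0.112 0.011] [[0.565, 0.12], [0.123, 0.105], 11.5]
  A top 215 [0.336 0.079 0.036] [[0.334, 0.118], [0.062, 0.137], 2.4]
  A green 192 [0.355 0.058 0.008] [[0.334, 0.078], [0.096, 0.083], 3.9]
  B top 293 [0.781 0.313 0.038] [[0.779, 0.283], [0.104, 0.15], 16.9]
  B green 270 [0.743 0.322 0.008] [[0.724, 0.339], [0.099, 0.213], 66.7]
top handle px 81 315.01234567901236 176.55555555555554 cloud [ 0.599 -0.122  0.333] z range [0.309 0.336]
 top pts 65 [ 0.6009 -0.1244  0.3339]
 ray .333 [ 0.6025 -0.1245  0.32  ]
 rail 2112 0.15323146 -0.98819035 0.5599096 0.13111985 yaw -81.18575 x range [0.50881386 0.62237369] [-0.20084469  0.40204655]
  bed top 432 [0.554 0.128 0.05 ] [[0.556, 0.127], [0.068, 0.07], 9.4]
  bed green 369 [0.525 0.122 0.013] [[0.549, 0.126], [0.093, 0.11], 9.1]
  A top 313 [0.334 0.083 0.039] [[0.333, 0.083], [0.061, 0.054], 3.0]
  A green 311 [0.33  0.083 0.011] [[0.334, 0.082], [0.091, 0.084], 5.5]
  B top 330 [0.777 0.326 0.039] [[0.8, 0.297], [0.122, 0.147], 6.6]
  B green 220 [0.752 0.319 0.01 ] [[0.777, 0.337], [0.099, 0.087], 24.2]
```

View pics/crop1.png

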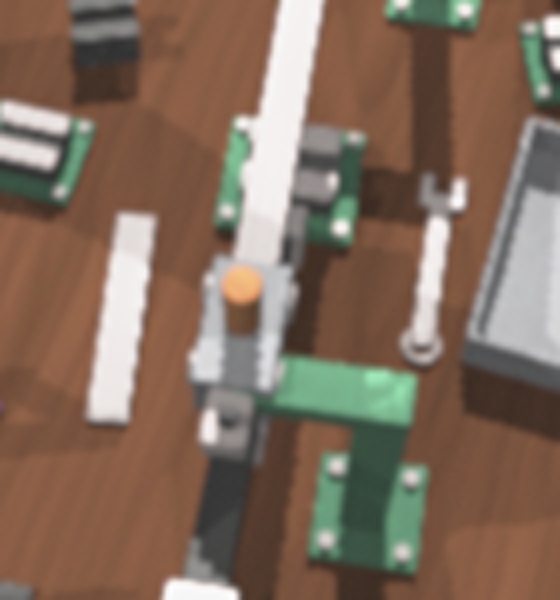

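View pics/crop2.png

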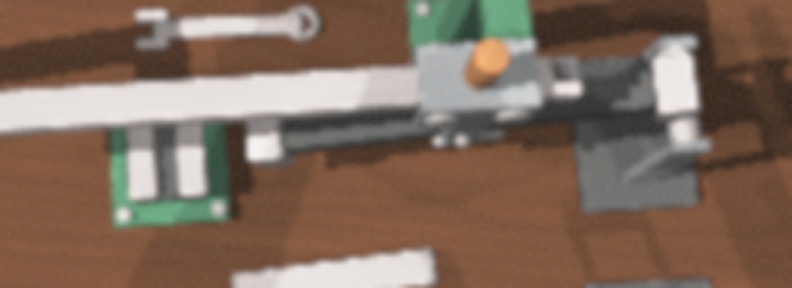

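Crops: the orange post top is on the trolley plate, at scene px (250,221) and top px (317,174). The bed under the rail has two steel lands with a groove between them, groove at top px (226,205) and scene px (269.5,190.5). It measures about 80x70 with a plate of about 120x110. A and B are about 95x85 plates, so the bed under the rail is the largest. The grey stand carries the beam. Next I check the geometry by rays and go above the handle.

```bash
python3 - <<'E'
from vis import *
e=np.array([-np.sin(np.radians(9.1)),np.cos(np.radians(9.1)),0])
for n,h,b in(("top",(316.7,174.4),(226.1,205)),("scene",(250.25,221.25),(269.5,190.5))):
    s=load(n+"0.npz");H=ray(s,h,.333);B=ray(s,b,.05);print(n,H.round(4),B.round(4),"along",(B-H)@e)
    W=cloud(s);P=np.array([.6035,-.128,0]);r=W-P;a=r@e;l=r[...,0]*e[1]-r[...,1]*e[0]
    k=(abs(l)<.028)&(abs(a)<.21)&(abs(a)>.06)&(W[...,2]>.08)&(W[...,2]<.225)
    print(n,"beam pts",k.sum(),"slope",np.polyfit(a[k],W[...,2][k],1), "a range",np.percentile(a[k],[1,99]))
    g=(abs(W[...,2]-.259)<.004)&(abs(l)<.04)&(a>.06)&(a<.5)
    A=np.round(a[g]/.05).astype(int)
    c=[((l[g][A==i].min()+l[g][A==i].max())/2).round(4) for i in range(2,10)];print(" rail mid lateral",c)
E
python3 - <<'E'
from station import *
# above the handle
o=[180,0,9.1]
print(ik([.6035,-.128,.42],o))
move_ptp([.6035,-.128,.42],o); s=get_state(); print(s["clock"],s["position"],s["ee_rot"],s["contact_force"])
import numpy as np,cv2
for n in("scene","top"):
    p=snapshot(n);np.savez(n+"1.npz",**p);cv2.imwrite(f"pics/{n}1.png",p["color"])
a=cv2.imread("pics/scene1.png");b=cv2.imread("pics/top1.png")
cv2.imwrite("pics/both1.png",np.hstack([a[60:340,120:400],b[60:340,90:410]]))
E
```

```text
top [ 0.6049 -0.1265  0.333 ] [0.553  0.1252 0.05  ] along 0.25673605841890884
top beam pts 943 slope [-0.28169993  0.15365289] a range [-0.18842948  0.17963957]
 rail mid lateral [np.float64(0.0001), np.float64(0.0001), np.float64(-0.0001), np.float64(-0.0001), np.float64(-0.0002), np.float64(0.0001), np.float64(-0.0002), np.float64(0.0101)]
scene [ 0.6059 -0.1298  0.333 ] [0.5888 0.1258 0.05  ] along 0.25506117299781284
scene beam pts 886 slope [-0.23118443  0.1525068 ] a range [-0.20425991  0.16748594]
 rail mid lateral [np.float64(0.0021), np.float64(0.0021), np.float64(0.002), np.float64(0.0021), np.float64(0.0018), np.float64(0.0018), np.float64(0.0018), np.float64(0.0125)]
[ 13.32866837  25.77906546  -6.58445618  76.00170849   2.91832033
  78.38209026 -74.09361044]
2.4333 [ 0.60312213 -0.12943252  0.4196326 ] [1.79970280e+02 5.11863703e-02 8.98200669e+00] [-0.77392427 -0.06060369  0.1454967 ]
```

View pics/both1.png

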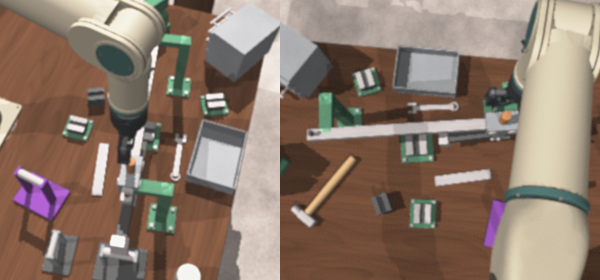

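Open jaws straddle the handle at (135,160) in the left crop, and nothing else is close. Descend and grip.

```bash
cat > ctl.py <<'E'
from station import *
from vis import *
YAW=np.radians(9.1);E=np.array([-np.sin(YAW),np.cos(YAW),0]);P0=np.array([.6045,-.128,0])
O=[180,0,9.1];Z=.299
def pos(a): p=P0+E*a;return [p[0],p[1],Z]
def along(s=None): return float(((s or get_state())["position"]-P0)@E)
def tilt(name,a0):
    t=get_state()["clock"];W=cloud(snapshot(name));r=W-P0;a=r@E-a0;l=r[...,0]*E[1]-r[...,1]*E[0];z=W[...,2]
    k=(abs(l)<.028)&(abs(a)<.20)&(abs(a)>.06)&(z>.058)&(z<.225)
    if k.sum()<60: return t,np.nan,int(k.sum())
    x,y=a[k],z[k];m=np.ones(len(x),bool)
    for _ in range(3):
        c=np.polyfit(x[m],y[m],1);d=abs(y-np.polyval(c,x));m=d<max(.02,0)
    return t,c[0],int(m.sum())
E
python3 - <<'E'
from ctl import *
servo_line(pos(0),v=.12)
s=get_state();print(s["clock"],along(s),s["contact_force"])
set_gripper(.02,40)
s=get_state();print(s["clock"],s["position"],along(s),s["gripper_width"],s["finger_force"],s["contact_force"],s["ee_rot"])
print(tilt("scene",0),tilt("top",0))
E
```

```text
3.6917 -0.0001555220137674194 [ 0.28311548 -0.13727443 -0.26078402]
4.2667 [ 0.60453612 -0.1278501   0.29936474] 0.00014229742187920217 0.02487214106223123 39.58417296409607 [-1.28889598  0.25753059  3.39893241] [-1.79990809e+02 -1.88659411e-02  9.09826143e+00]
(4.2667, np.float64(-0.3269150680255443), 659) (4.3167, np.float64(-0.1973082834747379), 393)
```

Run:
```python
import numpy as np
mj=lambda x:10*x**3-15*x**4+6*x**5
w=2*np.pi/1.45
for d1 in(.08,.1):
  for v in(.06,.08,.1,.12,.15,.2):
    out=[]
    for drop in(.012,.025,.038):
      tau=d1/v;dt=.001;n=int((tau+3)/dt);t=np.arange(n)*dt;s=d1*mj(np.clip(t/tau,0,1));a=np.gradient(np.gradient(s,dt),dt)
      th=-.28;q=0;H=[]
      for i in range(n):
        if s[i]>drop: q+=(-w*w*th-a[i]/.5)*dt;th+=q*dt
        H.append(th)
      H=np.array(H);out.append((round(H.min(),3),round(H.max(),3),round(np.abs(H[-1500:]).max(),3)))
    print(d1,v,out)
from vis import *
import ctl
# estimator variants on stored images (true -0.28)
for f in("scene0","top0","scene1","top1"):
    W=cloud(load(f+".npz"));r=W-ctl.P0;a=r@ctl.E;l=r[...,0]*ctl.E[1]-r[...,1]*ctl.E[0];z=W[...,2]
    k=(abs(l)<.018)&(abs(a)<.155)&(abs(a)>.055)&(z>.08)&(z<.225)
    b=np.round(a[k]/.01).astype(int);X=[];Y=[]
    for i in np.unique(b):
        q=z[k][b==i]
        if len(q)>=4: X.append(i*.01);Y.append(np.percentile(q,85))
    X,Y=np.array(X),np.array(Y);print(f,len(X),X.min().round(2),X.max().round(2),np.polyfit(X,Y,1),"neg",np.polyfit(X[X<0],Y[X<0],1) if (X<0).sum()>3 else 0,"pos",np.polyfit(X[X>0],Y[X>0],1) if (X>0).sum()>3 else 0)
```

```text
0.08 0.06 [(np.float64(-0.294), np.float64(0.297), np.float64(0.294)), (np.float64(-0.316), np.float64(0.316), np.float64(0.316)), (np.float64(-0.322), np.float64(0.322), np.float64(0.322))]
0.08 0.08 [(np.float64(-0.331), np.float64(0.331), np.float64(0.331)), (np.float64(-0.341), np.float64(0.341), np.float64(0.341)), (np.float64(-0.338), np.float64(0.338), np.float64(0.338))]
0.08 0.1 [(np.float64(-0.355), np.float64(0.355), np.float64(0.355)), (np.float64(-0.357), np.float64(0.357), np.float64(0.357)), (np.float64(-0.349), np.float64(0.349), np.float64(0.349))]
0.08 0.12 [(np.float64(-0.37), np.float64(0.37), np.float64(0.37)), (np.float64(-0.368), np.float64(0.368), np.float64(0.368)), (np.float64(-0.358), np.float64(0.358), np.float64(0.358))]
0.08 0.15 [(np.float64(-0.385), np.float64(0.385), np.float64(0.385)), (np.float64(-0.381), np.float64(0.381), np.float64(0.381)), (np.float64(-0.37), np.float64(0.37), np.float64(0.37))]
0.08 0.2 [(np.float64(-0.403), np.float64(0.403), np.float64(0.403)), (np.float64(-0.4), np.float64(0.4), np.float64(0.4)), (np.float64(-0.389), np.floa
[... 837 characters left out ...]
float64(0.392)), (np.float64(-0.392), np.float64(0.392), np.float64(0.392)), (np.float64(-0.386), np.float64(0.386), np.float64(0.386))]
0.1 0.2 [(np.float64(-0.417), np.float64(0.417), np.float64(0.417)), (np.float64(-0.415), np.float64(0.415), np.float64(0.415)), (np.float64(-0.409), np.float64(0.409), np.float64(0.409))]
scene0 13 -0.15 0.15 [-0.28153386  0.15405924] neg [-0.2968511   0.15241563] pos 0
top0 20 -0.15 0.15 [-0.28633398  0.15662552] neg [-0.31061608  0.15404665] pos [-0.26949677  0.15488686]
scene1 14 -0.15 0.15 [-0.28854113  0.15323682] neg [-0.29649596  0.15241083] pos [-0.11281942  0.12949123]
top1 10 0.06 0.15 [-0.26812202  0.154523  ] neg 0 pos [-0.26812202  0.154523  ]
```

```bash
cat >> ctl.py <<'E'
def tilt(name,a0):
    t=get_state()["clock"];W=cloud(snapshot(name));r=W-P0;a=r@E-a0;l=r[...,0]*E[1]-r[...,1]*E[0];z=W[...,2]
    k=(abs(l)<.018)&(abs(a)<.155)&(abs(a)>.055)&(z>.08)&(z<.225)
    b=np.round(a[k]/.01).astype(int);z=z[k]
    X=[(i*.01,np.percentile(z[b==i],85)) for i in np.unique(b) if (b==i).sum()>=4]
    if len(X)<5: return t,np.nan,len(X)
    X=np.array(X);return t,np.polyfit(X[:,0],X[:,1],1)[0],len(X)
def watch(n,a0,names=("scene",)):
    import json
    d=[tilt(names[i%len(names)],a0)+(names[i%len(names)],) for i in range(n)]
    json.dump([(t,float(v),m,c) for t,v,m,c in d],open("last.json","w"));return d
E
python3 - <<'E'
from ctl import *
servo_line(pos(.1),v=.05)
s=get_state();print(s["clock"],along(s),s["contact_force"],s["position"])
for d in watch(30,along(s),("scene","top")): print(round(d[0],3),round(float(d[1]),3),d[2],d[3])
p=snapshot("scene");q=snapshot("top");cv2.imwrite("pics/both2.png",np.hstack([p["color"][60:340,120:400],q["color"][60:340,90:410]]))
s=get_state();print(s["clock"],along(s),s["contact_force"])
E
```

```text
6.5167 0.10067934780869933 [ 0.48841532 -2.40236597  5.71697417] [ 0.58854826 -0.02859238  0.29930575]
6.517 -0.189 6 scene
6.567 -0.167 12 top
6.617 -0.136 7 scene
6.667 -0.09 11 top
6.717 -0.043 7 scene
6.767 0.005 11 top
6.817 0.047 6 scene
6.867 0.082 11 top
6.917 0.128 8 scene
6.967 0.146 11 top
7.017 0.198 8 scene
7.067 0.181 11 top
7.117 0.227 7 scene
7.167 0.231 10 top
7.217 0.212 7 scene
7.267 0.161 11 top
7.317 0.167 7 scene
7.367 0.123 11 top
7.417 0.084 8 scene
7.467 0.046 11 top
7.517 -0.005 7 scene
7.567 -0.049 11 top
7.617 -0.102 8 scene
7.667 -0.135 11 top
7.717 -0.173 6 scene
7.767 -0.203 12 top
7.817 -0.215 6 scene
7.867 -0.227 12 top
7.917 -0.217 6 scene
7.967 -0.217 12 top
8.1167 0.10065082335754828 [-0.29970978 -3.16779767  4.8151567 ]
```

View pics/both2.png

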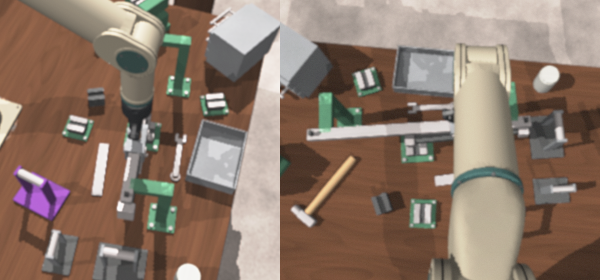

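```bash
cat >> ctl.py <<'E'
from scipy.optimize import least_squares
def fit(d,w=None):
    t=np.array([x[0] for x in d]);y=np.array([x[1] for x in d]);c=np.array([x[3]=="top" for x in d],float);g=~np.isnan(y);t,y,c=t[g],y[g],c[g];tm=t.mean()
    def f(p):
        W=p[4] if w is None else w
        return p[0]*np.cos(W*(t-tm))+p[1]*np.sin(W*(t-tm))+p[2]+p[3]*c-y
    r=least_squares(f,[.1,0,0,0,4.33],loss="soft_l1",f_scale=.01);p=r.x;W=p[4] if w is None else w
    A=np.hypot(p[0],p[1]);tp=tm+np.arctan2(p[1],p[0])/W
    return dict(A=A,w=W,tp=tp,off=p[2:4].round(4).tolist(),rms=float(np.sqrt((f(p)**2).mean())))
def nextpeak(F,after,sign=1):
    T=2*np.pi/F["w"];t=F["tp"]+(0 if sign>0 else T/2);return t+np.ceil((after-t)/T)*T
E
python3 - <<'E'
from ctl import *
import json
old=[tuple(x) for x in json.load(open("last.json"))]
new=watch(12,along(),("scene","top"))
F=fit(old+new);print(F)
L=.5;d=.256-along();k=F["A"]*L/d
from scipy.optimize import brentq
u=np.linspace(0,1,2001);v=30*u**2*(1-u)**2
kk=lambda tau:np.mean(v*np.cos(F["w"]*tau*(u-.5)))
tau=brentq(lambda x:kk(x)-k,.05,1.4);lag=.05
ts=nextpeak(F,get_state()["clock"]+tau/2+lag)-tau/2-lag
print("d",d,"k",k,"tau",tau,"start",ts)
json.dump(F,open("F.json","w"))
pause(ts-get_state()["clock"])
t0=get_state()["clock"];servo_line(pos(.256),v=d/tau);s=get_state();print(t0,s["clock"],along(s),s["contact_force"])
new=watch(24,along(s),("scene","top"))
for x in new: print(round(x[0],3),round(float(x[1]),3),x[2],x[3])
print(fit(new,F["w"]))
E
```

```text
{'A': np.float64(0.2232108597828051), 'w': np.float64(4.191604588272525), 'tp': np.float64(7.139069636247383), 'off': [-0.0011, -0.0027], 'rms': 0.00861832603643055}
d 0.15530644436059668 k 0.7186142877128306 tau 1.0063754785085781 start 9.583867596674303
9.5833 10.7417 0.25879399153958726 [-1.3286215   2.59475739  5.90335509]
10.742 0.005 9 scene
10.792 0.003 12 top
10.842 0.008 8 scene
10.892 -0.01 12 top
10.942 -0.016 8 scene
10.992 -0.023 12 top
11.042 -0.019 9 scene
11.092 -0.033 11 top
11.142 -0.035 9 scene
11.192 -0.034 12 top
11.242 -0.03 9 scene
11.292 -0.028 12 top
11.342 -0.019 8 scene
11.392 -0.019 12 top
11.442 -0.01 10 scene
11.492 -0.009 12 top
11.542 0.002 8 scene
11.592 0.007 12 top
11.642 0.014 9 scene
11.692 0.016 12 top
11.742 0.016 10 scene
11.792 0.028 12 top
11.842 0.028 8 scene
11.892 0.035 12 top
{'A': np.float64(0.031598871090032524), 'w': np.float64(4.191604588272525), 'tp': np.float64(11.930213961520737), 'off': [0.0019, -0.0017], 'rms': 0.003769058571806001}
```

```bash
cat >> ctl.py <<'E'
def kill(F,target,tau=.3,lag=.02,L=.5):
    """pair of short moves at opposite peaks ending at target; first at whichever peak comes next"""
    w=F["w"];T=2*np.pi/w;u=np.linspace(0,1,2001);k=np.mean(30*u**2*(1-u)**2*np.cos(w*tau*(u-.5)))
    now=get_state()["clock"]+tau/2+lag+.02;a0=along();tot=F["A"]*L/k
    sg=1 if nextpeak(F,now,1)<nextpeak(F,now,-1) else -1
    e=(target-a0)*sg; x1=(tot+e)/2   # x1 - x2 = e, x1+x2 = tot
    cmd0=CMD[0]
    for i,(s_,t_) in enumerate(((sg,nextpeak(F,now,sg)),(-sg,nextpeak(F,now,sg)+T/2))):
        cmd=cmd0+sg*x1 if i==0 else cmd0+target-a0
        d=abs(cmd-(cmd0 if i==0 else cmd0+sg*x1))
        pause(max(0,t_-tau/2-lag-get_state()["clock"]));t0=get_state()["clock"]
        if d>2e-4: servo_line(pos(cmd),v=d/tau)
        print("move",round(t0,3),round(get_state()["clock"],3),"d",round(d,4),"at",round(along(),4))
    CMD[0]=cmd0+target-a0
CMD=[.256]
E
python3 - <<'E'
from ctl import *
import json
F=json.load(open("F.json"));w=F["w"];d=[tuple(x) for x in json.load(open("last.json"))]
print("at",along(),get_state()["contact_force"])
F2=fit(d,w);kill(F2,.256)
d=watch(24,along(),("scene","top"));print(fit(d,w),fit(d[1::2],w));s=get_state();print(s["clock"],along(s),s["position"],s["contact_force"],CMD)
E
```

```text
at 0.2586799513939679 [-1.57024638  3.09058592  4.76673494]
move 12.508 12.958 d 0.0095 at 0.2478
move 13.258 13.708 d 0.0068 at 0.2538
{'A': np.float64(0.0034052493666553506), 'w': 4.191604588272525, 'tp': np.float64(14.676497140778917), 'off': [-0.0006, 0.0018], 'rms': 0.004044426478245099} {'A': np.float64(0.005325491698491733), 'w': 4.191604588272525, 'tp': np.float64(14.635920185619382), 'off': [-0.0954, 0.0964], 'rms': 0.0023830777844972956}
14.9083 0.25378585659131153 [0.56418925 0.12256403 0.29930682] [ 0.29771122 -0.84667591  6.23636781] [0.25332004860603213]
```

Run:
```python
from ctl import *
for n in("scene","top"):
    s=snapshot(n);np.savez(n+"2.npz",**s)
    for f in(n+"0.npz",n+"2.npz"):
        q=load(f);W=cloud(q);r=W-P0;a=r@E;l=r[...,0]*E[1]-r[...,1]*E[0];z=W[...,2];c=q["color"].astype(int)
        k=(z>.044)&(z<.056)&(abs(l)<.04)&(abs(a-.256)<.07);g=(c[...,1]-c[...,2]>15)&(z<.03)&(abs(l)<.065)&(abs(a-.256)<.09)
        # block edges per lateral strip
        for lab,m in(("block",k),("plate",g)):
            o=[]
            for lo in np.arange(-.06,.06,.01):
                t=m&(l>=lo)&(l<lo+.01)
                if t.sum()>15: o.append(((a[t].min()+a[t].max())/2,np.ptp(a[t])))
            print(f,lab,np.round(o,3).tolist())
        if "2" in f:
            h=(z>.148)&(z<.172)&(abs(l)<.03)
            for lab,m in(("+y",h&(abs(a-.444)<.03)),("-y",h&(abs(a-.064)<.03))):
                print(f,lab,m.sum(),(np.percentile(a[m],[1,10,90,99]).round(4) if m.sum() else 0))
cv2.imwrite("pics/both3.png",np.hstack([load("scene2.npz")["color"][60:340,120:400],load("top2.npz")["color"][60:340,90:410]]))
```

```text
scene0.npz block [[0.253, 0.067], [0.255, 0.072], [0.255, 0.066], [0.255, 0.07]]
scene0.npz plate [[0.25, 0.098], [0.245, 0.089], [0.212, 0.022], [0.253, 0.105], [0.251, 0.101]]
scene2.npz block [[0.253, 0.068], [0.253, 0.058], [0.255, 0.069], [0.255, 0.071]]
scene2.npz plate [[0.249, 0.096], [0.247, 0.091], [0.213, 0.02], [0.21, 0.02], [0.213, 0.022], [0.251, 0.102], [0.253, 0.101]]
scene2.npz +y 26 [0.4141 0.4153 0.438  0.4392]
scene2.npz -y 46 [0.0619 0.0637 0.0886 0.0913]
top0.npz block [[0.26, 0.067], [0.259, 0.067], [0.259, 0.067], [0.258, 0.067], [0.261, 0.067], [0.261, 0.067], [0.26, 0.067]]
top0.npz plate [[0.26, 0.103], [0.258, 0.107], [0.261, 0.107], [0.26, 0.107], [0.26, 0.108], [0.26, 0.107], [0.261, 0.105], [0.26, 0.104], [0.26, 0.105]]
top2.npz block []
top2.npz plate []
top2.npz +y 102 [0.4148 0.4164 0.4429 0.4464]
top2.npz -y 81 [0.0668 0.0696 0.0913 0.0938]
```

View pics/both3.png

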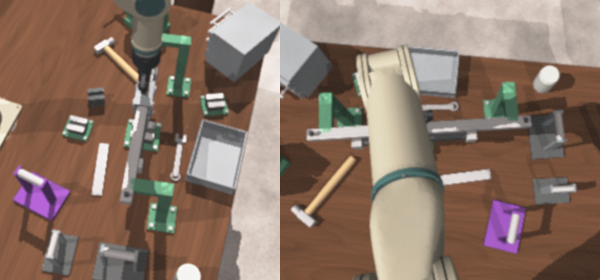

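Beam midpoint against bed centre: both cameras say about 4 mm more is needed (top +3.4, scene +4.2). The bed is at about 0.2573 in TCP terms. I'll correct the position together with the small residual swing.

Run:
```python
from ctl import *
import json
CMD[0]=.2533
F=json.load(open("F.json"));w=F["w"]
d=watch(30,along(),("scene","top"));F2=fit(d,w);print(F2)
kill(F2,.2573,tau=.4)
d=watch(26,along(),("scene","top"));print(fit(d,w));s=get_state();print(s["clock"],along(s),s["position"],s["contact_force"],CMD)
```

```text
{'A': np.float64(0.0033970524209624483), 'w': 4.191604588272525, 'tp': np.float64(16.20475136376015), 'off': [-0.0013, 0.0029], 'rms': 0.003585220611074863}
move 16.733 17.158 d 0.0008 at 0.2539
move 17.483 18.033 d 0.0026 at 0.2565
{'A': np.float64(0.0009983379512081374), 'w': 4.191604588272525, 'tp': np.float64(18.33765941232838), 'off': [0.0001, 0.0013], 'rms': 0.0027897125647199936}
19.3333 0.25647967606090705 [0.56377063 0.12522514 0.29929967] [ 0.70792445 -2.77309815  5.40747611] [0.2567857443151873]
```

Run:
```python
from ctl import *
import json
w=json.load(open("F.json"))["w"]
pause(4.8)
set_gripper(.03);set_gripper(.04);set_gripper(.085)
s=get_state();print(s["clock"],s["gripper_width"],s["contact_force"],along(s))
p=s["position"];servo_line([p[0],p[1],.43],v=.12)
servo_line([p[0]-.12,p[1],.45],v=.15)
d=watch(24,.2565,("scene","top"));print(fit(d,w),[x[2] for x in d[:4]]);print(get_state()["clock"],get_state()["contact_force"])
for n in("scene","top"):
    s=snapshot(n);np.savez(n+"3.npz",**s);W=cloud(s);r=W-P0;a=r@E;l=r[...,0]*E[1]-r[...,1]*E[0];z=W[...,2]
    h=(z>.148)&(z<.172)&(abs(l)<.03)
    x=[np.percentile(a[h&(abs(a-c)<.03)],q) if (h&(abs(a-c)<.03)).any() else None for c,q in((.444,99),(.064,1))];print(n,x,np.mean(x) if None not in x else 0)
    o=orange(s)&(z>.325)&(abs(a-.257)<.04)&(abs(l)<.03);print(" handle",o.sum(),a[o].mean() if o.any() else 0)
cv2.imwrite("pics/both4.png",np.hstack([load("scene3.npz")["color"][60:340,120:400],load("top3.npz")["color"][60:340,90:410]]))
```

```text
25.1333 0.08501577708419432 [-0.04653519  0.59128884  0.16791645] 0.25678193087478984
{'A': np.float64(0.0005721846859712216), 'w': 4.191604588272525, 'tp': np.float64(27.9710435631306), 'off': [-0.0017, 0.001], 'rms': 0.003680141147442404} [10, 10, 10, 10]
28.5333 [ 0.59477693 -0.75497151  0.55895007]
scene [np.float64(0.4455200340714321), np.float64(0.06473597109873676)] 0.25512800258508445
 handle 35 0.2523752572184411
top [None, np.float64(0.06980869175379675)] 0
 handle 55 0.25754747145846285
```

View pics/both4.png

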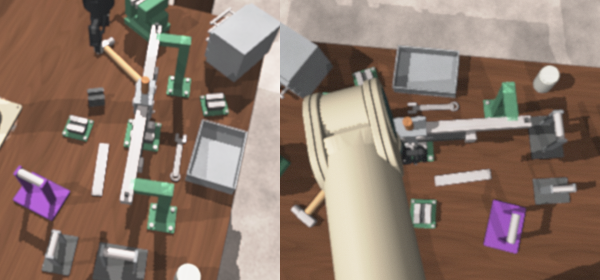

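Picture: the trolley is released with the gripper clear at (95,40). The beam is level over the bed at (142,133). The stand and bystanders have not moved. Residual swing is about 0.001 rad or less.

```bash
python3 -c "
from station import *
print(hand_in())"
```

```text
the job is handed in; nothing more can be done
None
```

Job handed in at about 28.5 s: the beam hangs level over the bed block, off centre by about 2 mm at most on the camera readings, with swing down to about 0.001 rad. I held it still for over 4 s, and letting go did not set it swinging again.

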